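Make the sealing-wax warmer ready on the study desk

ROBOT

A 7-joint arm with a two-finger parallel gripper is mounted at the origin on the work surface; the furniture and walls round the work are solid. World frame = base frame: x ahead of the robot, y to its left, z up, the work surface at z = 0. Lengths are in m, angles in rad, forces in N, time in s.
With the tool pointing down it reaches from about 0.425 to 0.875 m from the base axis. Payload 4.7 kg.
Tool frame: the origin (TCP) lies between the finger pads; the fingertips stand 14 mm ahead of it and the grasp point (between the pads) lies 5 mm behind it; z points along the fingers, y is the line along which they close (so a half turn about z gives the same grasp; the last joint's range is limited). The gripper opens to 87 mm and grips with 3 to 60 N. Pads are 19 mm wide; open, the fingers measure 117 mm over their backs; the gripper's body (75 mm by 190 mm) begins 51 mm behind the grasp point.
Start: joints at [-1.289, 0.321, -0.07, 1.45, 0.023, 1.371, -0.057], TCP at [0.172, 0.627, 0.237] pointing down, gripper open.
Joint ranges: [-2.86, 2.86], [-0.3, 2.09], [-1.38, 1.24], [0.06, 2.45], [-1.56, 4.7], [0.09, 2.05], [-2.69, 2.69]. Speed limits (rad/s): [2.57, 2.57, 3.14, 3.14, 3.14, 3.14, 3.14].

INTERFACE

Orientations are given as a rotation vector (axis times angle).
In Python, from bench import ctrl gives the robot as it stands.
- The arm moves only by the shell command python3 -m inch 'ROWS' [OPENING] [FORCE]. ROWS is JSON, a list of rows, each a list of 6 numbers: the shift along the world's x, y, z in mm, then the turn, a rotation vector about the world's x, y, z in degrees. In form: [[tx, ty, tz, rx, ry, rz], ...]. A call has 1 to 20 rows; each row is the pose to reach, as a shift and turn from the pose commanded when the call began; what a row does not reach only later rows make up. A row lasts 1/8 s, in which the tool goes at most 62.5 mm and 10.7 degrees, less where a joint would pass 70% of its speed; a pose out of reach is approached as far as the arm can. A call with a gripper value outside its range is refused whole. OPENING is the finger opening in mm, from 0 to 87, set as the call begins (- or left out, the last holds). The fingers move at their own pace and stop on an object; FORCE is the grip in N (left out, the last holds). Time passes only in rows, so rows that repeat a pose let the fingers close. It gives the time, the measured TCP pose, the force, the opening and the grip force at its end, in the units of the state.
- ctrl.get_state(): the state, without advancing time (a new reading comes with each control period).
- ctrl.get_image(name): name is "side" or "top" or "wrist"; returns (picture, depth): 400x640x3 uint8, red, green, blue; 400x640 float32, m along the optical axis (not along the pixel's ray), 0 where there is no reading.
- ctrl.camera_params(name): a dict with "mtx" (3x3 intrinsics, pixels), "T" (4x4, takes a point from camera to world coordinates). Camera axes: x right, y down, z forward; pixel columns grow to the right and rows downward; lengths in m; the calibration is good to about 2 mm. A picture is of the moment at which its call begins: read the wrist's pose just before it. camera_params takes no time and is no camera call; for the wrist camera it gives the pose at the moment of the call.
- ctrl.close_job(): hands the job in; it is judged then, once.
The state is a dict: "time": time; "joint_positions": joint angles; "qd": joint speeds; "joint_torque": joint torques, N m; "position": TCP position; "tool_rot": TCP orientation; "ft_force": force on the tool from outside, world axes, zero at the start; "torque": the same for the moment, N m; "grip_width": opening from 0.0 (shut) to 1.0 (fully open); "grip_force": force on a finger pad.
Only numpy, scipy, OpenCV 4.12 (cv2) and the standard library are available. Lean on these libraries where they do the work, as an engineer would, in place of code of your own. Each camera call takes 0.05 s, during which the arm holds its last target. There are 200 camera calls.

TASK

Get the sealing-wax warmer ready: first put the tea light into the well of the round wooden base, then stand the brass stand over it so that its foot sits down in the base's recess, then set the steel melting pan into the ring of the stand, and last drop the little stub of red wax into the pan. Leave the seal and the ink bottle where they stand.

Things in the scene. Friction and masses are not known exactly. Their poses are not given: they have to be found in the camera images.
- base: Round wooden base, 80 mm across and 14 mm high, fixed to the desk. Origin: centre of its underside, z up. Its stepped round recess is open at the top: a seat 62 mm across whose floor is 10 mm above the desk and, in its middle, a deeper well 44 mm across whose floor is 5 mm above the desk.
- tea_light: Tea light: aluminium cup with white wax, 38 mm across and 18 mm high (the wick stands 5 mm higher and is soft). Origin: centre of its underside, z up. It goes into the well of the base with 3 mm play all round.
- stand: Brass stand, 50 mm high: foot ring (56 mm outside, 46 inside, 4 high), three thin legs that stay within the rings, top ring (56 mm outside, 48 inside, from 42 to 50 mm high). Origin: centre of its underside, z up. The foot goes into the 62 mm seat of the base with 3 mm play all round, any way round, and passes over the tea light with 4 mm to spare all round.
- pan: Small open steel pan, 17 mm high: round foot 43 mm across, 6 mm high; above it the bowl, 58 mm across outside, 53 inside. A thin handle points along its -x and ends 65 mm from the centre, 22 mm high. Origin: centre of its underside, z up; inner floor 2.5 mm above. The foot drops into the stand's top ring, any way round, with 2.5 mm play all round, until the bowl's flat shoulder rests on the ring.
- wax_stub: Stub of red sealing wax, a bar 28 x 12 x 12 mm lying on the desk. Origin: its middle; x is its long axis, z up. (The long thin stick of the same wax is not meant.)
- seal: Brass wax seal standing upright, 28 mm across and 70 mm high; origin at the centre of its underside. To be left alone.
- ink: Square blue ink bottle with black cap, 55 x 55 x 68 mm; origin at the centre of its underside. To be left alone.
- phone: Black cordless phone upright in its cradle, fixed to the desk and always in the same place: cradle about 100 x 85 mm and 55 mm high, handset 190 mm high. Origin: centre of its underside. Keep clear of it.
- monitor: Large black flat screen on a foot, fixed to the desk and always in the same place: screen 600 mm wide along its y axis, from 66 to 441 mm high; foot 170 x 250 mm and 13 mm high. Origin: centre of the foot's underside. Keep clear of it.
Things that resemble listed ones, but are neither listed nor needed, are in the scene too. There is more than one size of the tea_light; the job needs the larger.

How it is judged:
On the way, in this order (a step that is already met when the one before it is completed fails the run):
1. the tea light stands in the well of the base, let go (horizontal distance between tea_light and base below 0.006 m and z of tea_light in the frame of base between 0.003 and 0.008 m and angle between tea_light's own z axis and vertical below 0.1 rad and contact force between the fingers and tea_light below 0.3 N), for 0.2 s.
2. the stand sits in the seat of the base over the tea light, let go (horizontal distance between each of tea_light, stand and base below 0.006 m and z of tea_light in the frame of base between 0.003 and 0.008 m and angle between each of tea_light, stand's own z axis and vertical below 0.1 rad and z of stand in the frame of base between 0.008 and 0.0125 m and contact force between the fingers and stand below 0.3 N), for 0.2 s.
3. the pan sits in the ring of the stand, let go (horizontal distance between each of tea_light, stand and base below 0.006 m and z of tea_light in the frame of base between 0.003 and 0.008 m and angle between each of tea_light, stand, pan's own z axis and vertical below 0.1 rad and z of stand in the frame of base between 0.008 and 0.0125 m and horizontal distance between pan and stand below 0.006 m and z of pan in the frame of stand between 0.0415 and 0.047 m and contact force between the fingers and pan below 0.3 N), for 0.2 s.
4. the stub of wax lies in the pan, let go (horizontal distance between each of tea_light, stand and base below 0.006 m and z of tea_light in the frame of base between 0.003 and 0.008 m and angle between each of tea_light, stand, pan's own z axis and vertical below 0.1 rad and z of stand in the frame of base between 0.008 and 0.0125 m and horizontal distance between pan and stand below 0.006 m and z of pan in the frame of stand between 0.0415 and 0.047 m and horizontal distance between wax_stub and pan below 0.023 m and z of wax_stub in the frame of pan between 0.004 and 0.018 m and contact force between the fingers and wax_stub below 0.3 N), for 0.2 s.
At the end, for the whole second after the job is handed in: Tea light upright on the floor of the base's well, stand upright with its foot on the seat of the base, pan level with its shoulder on the stand's ring (each within 6 mm of centre and 6 degrees of upright), wax stub lying in the pan's bowl, all at rest (horizontal distance between each of tea_light, stand and base below 0.006 m and z of tea_light in the frame of base between 0.003 and 0.008 m and angle between each of tea_light, stand, pan's own z axis and vertical below 0.1 rad and z of stand in the frame of base between 0.008 and 0.0125 m and horizontal distance between pan and stand below 0.006 m and z of pan in the frame of stand between 0.0415 and 0.047 m and horizontal distance between wax_stub and pan below 0.023 m and z of wax_stub in the frame of pan between 0.004 and 0.018 m and linear speed of each of tea_light, stand, pan, wax_stub below 0.02 m/s); the robot touches nothing.
It fails at once if the seal is moved by more than 20 mm (distance of seal from where it was at the start of the episode above 0.02 m).
It fails at once if the ink bottle is moved by more than 20 mm (distance of ink from where it was at the start of the episode above 0.02 m).
It also fails if it takes over 102 s, if anything falls off the work surface, if the arm or the gripper's body presses on something with over 40 N, if the wrist force passes 120 N, or if a joint passes its speed limit or range.

## Working session

There is one attempt and no reset: what is moved stays moved. The work goes in short steps, Python scripts to look and compute and a shell command to move; the robot and the scene stay as the last step left them, time stands still between calls to the robot, and variables do not carry over. Pictures are saved under pics/ and viewed, at most 17 in all, crops included, and the job is handed in when it is done.

```bash
ls; mkdir -p pics; cat > h.py <<'E'
import numpy as np, cv2
from bench import ctrl
def grab(n,save=None):
    P=ctrl.camera_params(n); im,d=ctrl.get_image(n)
    np.savez(f'/tmp/{n}.npz',im=im,d=d,K=P['mtx'],T=P['T'])
    if save: cv2.imwrite('pics/'+save,im[...,::-1])
    return im,d,np.array(P['mtx']),np.array(P['T'])
def load(n):
    z=np.load(f'/tmp/{n}.npz'); return z['im'],z['d'],z['K'],z['T']
def ray(u,v,z,K,T):  # pixel -> world point on plane z
    r=T[:3,:3]@np.linalg.solve(K,[u,v,1.]); o=T[:3,3]; return o+r*(z-o[2])/r[2]
def cloud(d,K,T):
    v,u=np.indices(d.shape); p=np.stack([(u-K[0,2])/K[0,0]*d,(v-K[1,2])/K[1,1]*d,d],-1)
    return p@T[:3,:3].T+T[:3,3]
E
python3 - <<'E'
from h import *
for n in ('top','side'):
    im,d,K,T=grab(n,n+'0.png'); print(n,K.round(1).tolist(),T.round(3).tolist())
s=ctrl.get_state();print(s['time'],s['position'],s['tool_rot'],s['ft_force'])
E
```

```text
pics
top [[371.7, 0.0, 316.5], [0.0, 371.7, 199.1], [0.0, 0.0, 1.0]] [[0.019, -0.985, 0.172, 0.307], [-1.0, -0.02, -0.003, -0.097], [0.007, -0.172, -0.985, 0.89], [0.0, 0.0, 0.0, 1.0]]
side [[412.8, 0.0, 324.2], [0.0, 412.8, 201.5], [0.0, 0.0, 1.0]] [[0.936, -0.163, 0.311, 0.14], [-0.351, -0.39, 0.851, -0.886], [-0.017, -0.906, -0.423, 0.411], [0.0, 0.0, 0.0, 1.0]]
0.1 [0.17190963 0.62634647 0.2355498 ] [-4.19277361e-01 -3.11335398e+00  2.75044669e-03] [-0.25739352  1.03848673 -0.07835234]
```

View pics/top0.png

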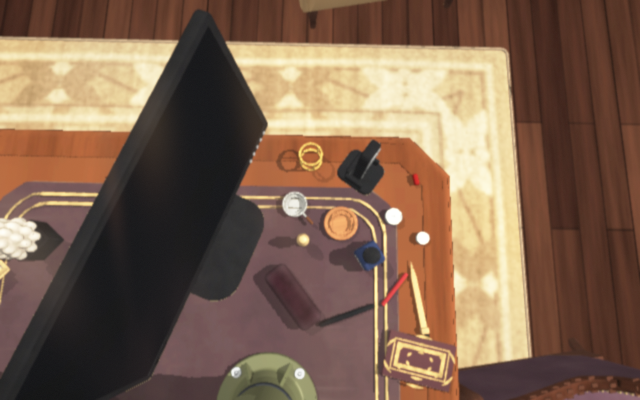

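View pics/side0.png

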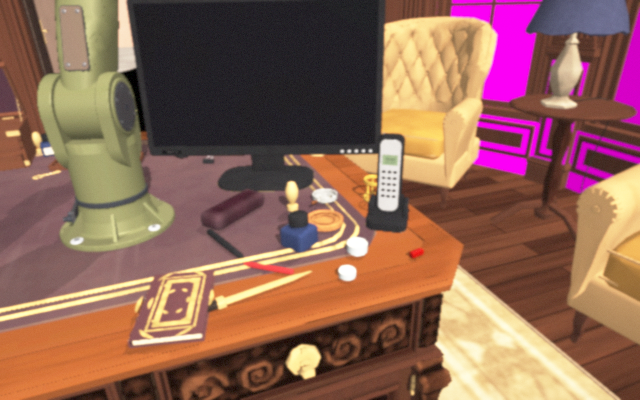

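The top view shows:
- base at (341,222) and stand at (311,156)
- pan at (294,204), with its handle towards about (312,223)
- seal at (303,240), ink bottle at (370,256) and phone at (360,170)
- stub at (415,180); the long stick at (395,290) is not meant
- two white discs, at (394,216) and (423,238), as tea light candidates

The arm is behind the monitor. Next I measure everything and enlarge the tea lights.

```bash
cat > m.py <<'E'
from h import *
im,d,K,T=load('top'); C=cloud(d,K,T)
hsv=cv2.cvtColor(im,cv2.COLOR_RGB2HSV)
H,S,V=cv2.split(hsv)
def blobs(mask,name,z,box=(250,130,450,320)):
    m=np.zeros_like(mask,np.uint8); x0,y0,x1,y1=box; m[y0:y1,x0:x1]=mask[y0:y1,x0:x1]
    n,l,st,c=cv2.connectedComponentsWithStats(m)
    for i in range(1,n):
        if st[i,4]<25: continue
        pz=C[l==i][:,2]; p=ray(*c[i],z,K,T)
        print(name,c[i].round(1),'area',st[i,4],'wh',st[i,2:4],'P',p.round(4),'zmax',np.percentile(pz,[10,50,95]).round(3))
blobs((V>200)&(S<50),'white',.018)
blobs((H<4)&(S>200)&(V>120),'red',.012)
blobs((H>95)&(H<125)&(S>120),'blue',.04)
# heights map check of monitor / things
for nm,(u,v) in dict(desk=(440,300),desk2=(330,300),base=(341,222),seal=(303,240),ink=(369,254),phone=(372,152),scrfar=(203,15),scrR=(266,125),scrbot=(155,370),foot=(240,230),lefttop=(60,250)).items():
    print(nm,C[v,u].round(3))
# heightmap crop
x0,y0,x1,y1=270,130,440,270
crop=cv2.resize(im[y0:y1,x0:x1],None,fx=4.7,fy=4.2,interpolation=cv2.INTER_CUBIC)
crop=cv2.resize(im[y0:y1,x0:x1],None,fx=4.2,fy=4.2,interpolation=cv2.INTER_CUBIC)
cv2.imwrite('pics/crop1.png',crop[...,::-1])
E
python3 m.py
```

```text
white [426.9 140.7] area 123 wh [ 7 25] P [ 0.6109 -0.3679  0.018 ] zmax [-0.773 -0.767 -0.761]
white [447.8 144.8] area 97 wh [ 5 32] P [ 0.6014 -0.4188  0.018 ] zmax [-0.772 -0.767 -0.761]
white [290.8 204.8] area 275 wh [16 24] P [ 0.4449 -0.0389  0.018 ] zmax [0.002 0.006 0.018]
white [393.4 215.9] area 210 wh [16 17] P [ 0.4231 -0.2825  0.018 ] zmax [0.014 0.017 0.02 ]
white [422.5 237.5] area 121 wh [12 12] P [ 0.3733 -0.3499  0.018 ] zmax [0.01  0.013 0.016]
desk [ 0.231 -0.39   0.006]
desk2 [ 0.226 -0.136  0.002]
base [ 0.408 -0.159  0.004]
seal [ 0.359 -0.072  0.071]
ink [ 0.331 -0.217  0.07 ]
phone [ 0.525 -0.206  0.191]
scrfar [0.632 0.058 0.442]
scrR [0.617 0.019 0.085]
scrbot [0.067 0.254 0.002]
foot [0.383 0.079 0.014]
lefttop [0.328 0.502 0.002]
```

View pics/crop1.png

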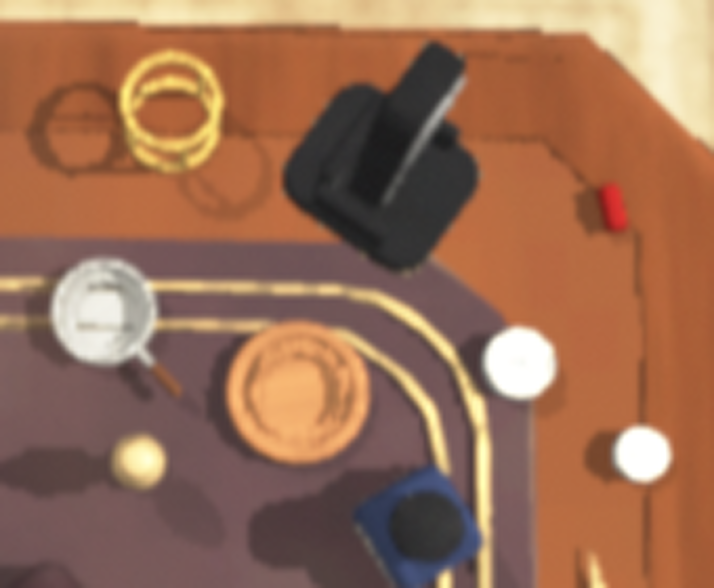

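The tea lights are at (394,216), 16–17 px across with its top at z≈0.018, and (423,238), 12 px across with z≈0.013. The first fits the described larger one (38 × 18 mm). The red bar at (415,180) is the short stub. Next I need the monitor's extent for the approach path, plus centres for the base, stand and pan.

```bash
cat > m2.py <<'E'
from h import *
for n in('top','side'):
    im,d,K,T=load(n); C=cloud(d,K,T); z=C[...,2]
    m=(d>0)&(z>.3)&(z<.46)&(C[...,0]<.8)&(C[...,1]>-.1)&(C[...,0]>-.2)
    if n=='side': m&=(im.max(-1)<70)
    P=C[m]; print(n,len(P),P.min(0).round(3),P.max(0).round(3)); 
    if len(P):
        r=cv2.minAreaRect(P[:,:2].astype(np.float32)); print(cv2.boxPoints(r).round(3).tolist())
im,d,K,T=load('top'); C=cloud(d,K,T); z=C[...,2]
H,S,V=cv2.split(cv2.cvtColor(im,cv2.COLOR_RGB2HSV))
def fit(nm,m,zz,box):
    x0,y0,x1,y1=box; mm=np.zeros_like(H); mm[y0:y1,x0:x1]=m[y0:y1,x0:x1]
    c=max(cv2.findContours(mm,cv2.RETR_EXTERNAL,cv2.CHAIN_APPROX_NONE)[0],key=len)
    Q=np.array([ray(u,v,zz,K,T)[:2] for u,v in c[:,0]]); (a,b),r=cv2.minEnclosingCircle((Q*1000).astype(np.float32))
    R=cv2.minAreaRect((Q*1000).astype(np.float32)); print(nm,'circ',round(a,1),round(b,1),'r',round(r,1),'rect',R, 'R',round(float(np.hypot(a,b))))
    return mm
fit('base',(H<15)&(S>100)&(V>170),.014,(318,202,362,244))
fit('stand',(H>15)&(H<32)&(S>100)&(V>140),.05,(296,138,326,172))
fit('pan',(S<40)&(V>120),.017,(278,188,309,221))
fit('stub',((H<4)|(H>176))&(S>190)&(V>90),.012,(405,170,425,190))
fit('tea',(S<60)&(V>150),.018,(382,203,404,228))
fit('ink',(H>100)&(H<128)&(S>100),.05,(350,238,388,275))
for nm,lo,hi in(('handset',.1,.2),('cradle',.03,.06)):
    m=((z>lo)&(z<hi)).astype(np.uint8); mm=np.zeros_like(m); mm[135:200,335:390]=m[135:200,335:390]
    P=C[mm>0]; print(nm,cv2.boxPoints(cv2.minAreaRect(P[:,:2].astype(np.float32))).round(3).tolist())
E
python3 m2.py
```

```text
top 30216 [0.106 0.038 0.3  ] [0.642 0.253 0.448]
[[0.10599999874830246, 0.24300000071525574], [0.6330000162124634, 0.03400000184774399], [0.6460000276565552, 0.0689999982714653], [0.11900000274181366, 0.2770000100135803]]
side 15361 [0.082 0.035 0.3  ] [0.637 0.266 0.437]
[[0.07900000363588333, 0.24899999797344208], [0.6299999952316284, 0.03099999949336052], [0.6389999985694885, 0.05299999937415123], [0.08799999952316284, 0.2709999978542328]]
base circ 405.2 -158.0 r 40.4 rect ((405.1147155761719, -158.1866455078125), (78.48834228515625, 77.78101348876953), 45.57621765136719) R 435
stand circ 556.4 -82.5 r 34.5 rect ((556.5776977539062, -82.39654541015625), (67.9678955078125, 56.34783172607422), 1.1965693235397339) R 562
pan circ 445.1 -50.3 r 35.0 rect ((448.44647216796875, -47.533599853515625), (60.265296936035156, 59.55727005004883), 1.1460734605789185) R 448
stub circ 515.2 -338.9 r 12.8 rect ((515.185546875, -338.6534423828125), (25.578880310058594, 11.332395553588867), 12.264254570007324) R 617
tea circ 423.1 -281.8 r 20.2 rect ((422.9349365234375, -281.6405334472656), (38.147769927978516, 38.2930793762207), 1.1372896432876587) R 508
ink circ 329.7 -219.6 r 29.7 rect ((329.6393737792969, -220.8113250732422), (47.45880126953125, 46.60783004760742), 33.37080001831055) R 396
handset [[0.5, -0.20100000500679016], [0.5400000214576721, -0.2290000021457672], [0.5550000071525574, -0.2070000022649765], [0.5139999985694885, -0.17900000512599945]]
cradle [[0.48100000619888306, -0.20000000298023224], [0.546999990940094, -0.2460000067949295], [0.5770000219345093, -0.2029999941587448], [0.5109999775886536, -0.15800000727176666]]
```

Monitor blade runs from (0.085,0.26) to (0.635,0.05), top 0.441. All measured sizes agree with the task (base r 40, tea light 38 mm). I lift first, then swing over the monitor.

```bash
python3 -m inch '[[0,0,50,0,0,0],[0,0,100,0,0,0],[0,0,150,0,0,0],[-5,-20,200,0,0,0],[-10,-40,250,0,0,0],[-15,-60,300,0,0,0],[-20,-80,325,0,0,0],[-20,-80,325,0,0,0],[-20,-80,325,0,0,0]]' 70; python3 -c "
from bench import ctrl;s=ctrl.get_state();print(s['position'],s['joint_positions'].round(2) if hasattr(s['joint_positions'],'round') else s['joint_positions'])"
```

```text
time: 1.23
position: [0.1522, 0.5474, 0.5596]
tool_rot: [-0.419, -3.113, 0.004]
ft_force: [0.3, 0.9, -0.2]
grip_width: 0.804
grip_force: 0.0
[0.15216587 0.54742242 0.55957296] [-1.3   0.22 -0.06  0.94  0.01  1.99 -0.05]
```

```bash
python3 -c "
import numpy as np
t0=74.5
for k in range(1,19):
    t=np.radians(t0-6*k);print([round(568*np.cos(t)-152),round(568*np.sin(t)-547),0,0,0,-6*k],end=',')"
```

```text
[56, -19, 0, 0, 0, -6],[110, -43, 0, 0, 0, -12],[162, -73, 0, 0, 0, -18],[209, -109, 0, 0, 0, -24],[253, -149, 0, 0, 0, -30],[293, -193, 0, 0, 0, -36],[327, -242, 0, 0, 0, -42],[356, -294, 0, 0, 0, -48],[380, -348, 0, 0, 0, -54],[398, -405, 0, 0, 0, -60],[410, -463, 0, 0, 0, -66],[415, -522, 0, 0, 0, -72],[415, -582, 0, 0, 0, -78],[408, -641, 0, 0, 0, -84],[395, -699, 0, 0, 0, -90],[376, -755, 0, 0, 0, -96],[352, -809, 0, 0, 0, -102],[322, -861, 0, 0, 0, -108],
```

```bash
python3 -m inch '[[56,-19,0,0,0,-6],[110,-43,0,0,0,-12],[162,-73,0,0,0,-18],[209,-109,0,0,0,-24],[253,-149,0,0,0,-30],[293,-193,0,0,0,-36],[327,-242,0,0,0,-42],[356,-294,0,0,0,-48],[380,-348,0,0,0,-54],[398,-405,0,0,0,-60],[410,-463,0,0,0,-66],[415,-522,0,0,0,-72],[415,-582,0,0,0,-78],[408,-641,0,0,0,-84],[395,-699,0,0,0,-90],[376,-755,0,0,0,-96],[352,-809,0,0,0,-102],[322,-861,0,0,0,-108],[322,-861,0,0,0,-108],[322,-861,0,0,0,-108]]'; python3 -c "
from bench import ctrl;s=ctrl.get_state();print(s['position'],s['joint_positions'])"
```

```text
time: 3.72
position: [0.4748, -0.3139, 0.5597]
tool_rot: [-2.763, -1.49, 0.002]
ft_force: [-0.2, 0.0, 0.2]
grip_width: 0.804
grip_force: 0.0
[ 0.47481365 -0.31385356  0.55967023] [-0.00665911  0.25227493  0.77504344  0.95998249 -0.19227622  1.99536434
  0.09131847]
```

```bash
python3 -m inch '[[-10,7,-55,0,0,0],[-20,13,-110,0,0,0],[-30,19,-165,0,0,0],[-40,25,-220,0,0,0],[-50,31,-275,0,0,0],[-52,32,-350,0,0,0],[-52,32,-380,0,0,0],[-52,32,-380,0,0,0],[-52,32,-380,0,0,0]]'; python3 - <<'E'
from h import *
s=ctrl.get_state();print(s['position'],s['tool_rot'],s['joint_positions'])
im,d,K,T=grab('wrist','w1.png');print(K.round(1).tolist(),T.round(3).tolist())
E
```

```text
time: 4.85
position: [0.4235, -0.2818, 0.1829]
tool_rot: [2.762, 1.493, 0.001]
ft_force: [0.8, -0.9, 0.8]
grip_width: 0.805
grip_force: 0.0
[ 0.42352671 -0.28182376  0.18294541] [2.76240776e+00 1.49278035e+00 1.06233560e-03] [-0.17293405  0.04846514  0.73459868  1.89232756 -0.03445861  1.21171862
 -0.00678791]
[[278.5, 0.0, 324.4], [0.0, 278.5, 199.0], [0.0, 0.0, 1.0]] [[0.837, -0.521, -0.165, 0.469], [-0.547, -0.797, -0.257, -0.211], [0.002, 0.306, -0.952, 0.332], [0.0, 0.0, 0.0, 1.0]]
```

View pics/w1.png

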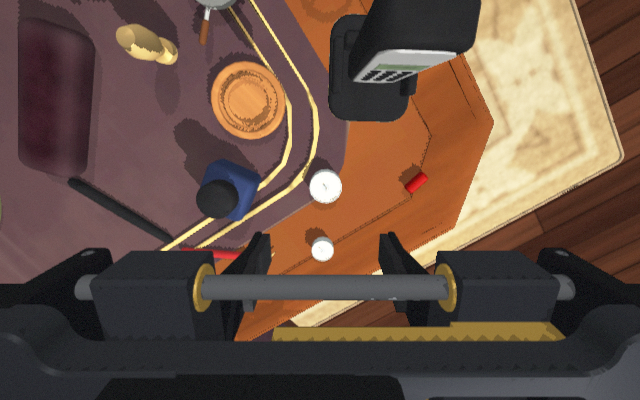

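The wrist view shows the larger tea light at (325,186) and the small one at (322,248). The base is at (248,100), the stub at (416,183) and the ink bottle at (228,190).

```bash
cat > fit.py <<'E'
from h import *
def fit(nm,cond,zz,box,cam='wrist',q=False):
    im,d,K,T=load(cam); H,S,V=[c.astype(int) for c in cv2.split(cv2.cvtColor(im,cv2.COLOR_RGB2HSV))]
    m=eval(cond); x0,y0,x1,y1=box; mm=np.zeros(H.shape,np.uint8); mm[y0:y1,x0:x1]=m[y0:y1,x0:x1]
    c=max(cv2.findContours(mm,cv2.RETR_EXTERNAL,cv2.CHAIN_APPROX_NONE)[0],key=len)
    Q=(np.array([ray(u,v,zz,K,T)[:2] for u,v in c[:,0]])*1000).astype(np.float32)
    (a,b),r=cv2.minEnclosingCircle(Q); e=cv2.fitEllipse(Q); R=cv2.minAreaRect(Q)
    print(nm,'circ',np.round([a,b,r],1),'ell',np.round(e[0]+e[1],1),'rect',np.round(R[0]+R[1]+(R[2],),1))
E
python3 - <<'E'
from fit import *
fit('tea','(S<60)&(V>150)',.018,(300,160,350,212))
fit('base','(H<15)&(S>100)&(V>150)',.014,(205,55,290,145))
fit('stub','((H<4)|(H>176))&(S>190)&(V>90)',.012,(395,165,435,200))
E
```

```text
tea circ [ 423.2 -283.    20.2] ell [ 423.7 -283.3   37.2   39.4] rect [ 423.7 -283.4   39.4   37.9   32. ]
base circ [ 405.3 -158.8   40.1] ell [ 405.  -158.1   76.7   78.9] rect [ 405.2 -159.1   78.5   79.4   29.6]
stub circ [ 515.7 -339.5   13.7] ell [ 515.5 -338.9   14.3   31. ] rect [ 515.9 -338.6   26.1   13.9   11.8]
```

```bash
python3 -m inch '[[0,-1,-45,0,0,0],[0,-1,-90,0,0,0],[0,-1,-125,0,0,0],[0,-1,-145,0,0,0],[0,-1,-158,0,0,0],[0,-1,-158,0,0,0],[0,-1,-158,0,0,0]]' 60; python3 -m inch '[[0,0,0,0,0,0],[0,0,0,0,0,0],[0,0,0,0,0,0],[0,0,0,0,0,0],[0,0,0,0,0,0],[0,0,0,0,0,0],[0,0,0,0,0,0],[0,0,0,0,0,0]]' 30 12
```

```text
time: 5.78
position: [0.4232, -0.2836, 0.0248]
tool_rot: [2.764, 1.49, 0.002]
ft_force: [-0.5, 0.8, 0.2]
grip_width: 0.686
grip_force: 0.0
time: 6.78
position: [0.4223, -0.2832, 0.0238]
tool_rot: [2.765, 1.491, 0.001]
ft_force: [-0.6, 0.0, 4.8]
grip_width: 0.432
grip_force: 12.0
```

```bash
python3 -m inch '[[0,0,30,0,0,0],[0,0,65,0,0,0],[0,0,90,0,0,-5],[-3,20,95,0,0,-15],[-6,45,95,0,0,-25],[-9,70,95,0,0,-35],[-12,90,95,0,0,-45],[-15,110,95,0,0,-53],[-17,124,95,0,0,-56],[-17,124,80,0,0,-56],[-17,124,60,0,0,-56],[-17,124,60,0,0,-56],[-17,124,60,0,0,-56]]'; python3 - <<'E'
from fit import *
s=ctrl.get_state();print(s['position'],s['joint_positions'])
im,d,K,T=grab('wrist','w2.png')
E
```

```text
time: 8.4
position: [0.4049, -0.1598, 0.0834]
tool_rot: [3.141, 0.017, -0.001]
ft_force: [0.2, 0.8, -1.0]
grip_width: 0.431
grip_force: 12.0
[ 0.40489261 -0.15981839  0.08344562] [-0.36469359 -0.01585746  0.68267637  2.15803902  0.01292886  0.99626733
 -1.24883966]
```

View pics/w2.png

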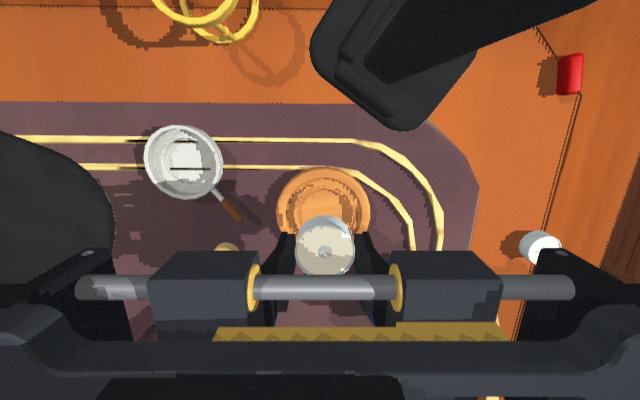

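The tea light hangs upright in the grip at (325,246). The pan is at (183,160) with its handle tip at (240,218), and the base is at (323,208). I measure the held tea light and the pan in this view.

```bash
python3 - <<'E'
from fit import *
fit('tea','(S<60)&(V>120)',.0776,(290,212,360,280))
fit('base','(H<15)&(S>90)&(V>120)',.014,(265,160,380,225))
fit('pan','(S<60)&(V>60)',.017,(135,115,230,205))
im,d,K,T=load('wrist');print('handle tip',ray(236,214,.022,K,T).round(4), ray(217,190,.018,K,T).round(4))
E
```

```text
tea circ [ 407.5 -159.2   21.8] ell [ 407.6 -159.6   37.5   42. ] rect [ 409.  -159.6   40.4   37.     0.7]
base circ [ 410.6 -156.6   39.4] ell [ 418.4 -156.8   51.8   72.6] rect [ 421.8 -156.3   50.7   75.1    0.7]
pan circ [443.8 -51.   36.4] ell [446.7 -49.6  60.7  65.9] rect [447.  -47.8  64.1  61.6  85.9]
handle tip [ 0.4078 -0.0882  0.022 ] [ 0.4266 -0.0734  0.018 ]
```

```bash
python3 -m inch '[[0,2,-15,0,0,0],[0,2,-30,0,0,0],[0,2,-40,0,0,0],[0,2,-47,0,0,0],[0,2,-51,0,0,0],[0,2,-54,0,0,0],[0,2,-54,0,0,0],[0,2,-54,0,0,0]]'
```

```text
time: 9.45
position: [0.4053, -0.1572, 0.0298]
tool_rot: [3.141, 0.018, 0.001]
ft_force: [0.1, 0.5, 0.0]
grip_width: 0.433
grip_force: 12.0
```

```bash
python3 -m inch '[[0,0,0,0,0,0],[0,0,0,0,0,0],[0,0,0,0,0,0],[0,0,0,0,0,0],[0,0,25,0,0,0],[0,0,60,0,0,0],[0,0,100,0,0,0],[0,0,100,0,0,0],[0,0,100,0,0,0]]' 60; python3 - <<'E'
from fit import *
im,d,K,T=grab('wrist'); P=cloud(d,K,T)
s=ctrl.get_state();print(s['position'])
cv2.imwrite('pics/w3.png',im[:300,100:600,::-1])
E
```

```text
time: 10.58
position: [0.4046, -0.1569, 0.1291]
tool_rot: [-3.141, -0.018, 0.001]
ft_force: [-1.1, -0.1, -1.0]
grip_width: 0.689
grip_force: 0.0
[ 0.40419822 -0.15693497  0.12858144]
```

View pics/w3.png

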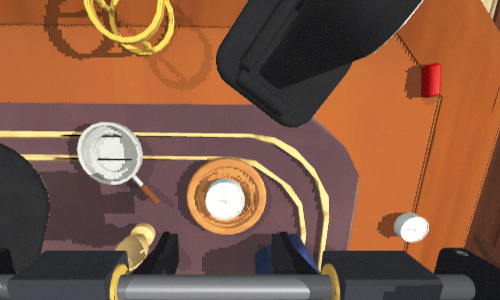

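The tea light stands in the base's well, at crop (226,200). I check it numerically, then go over the stand.

```bash
python3 - <<'E'
from fit import *
fit('tea','(S<60)&(V>150)',.023,(295,170,355,230))
fit('base','(H<15)&(S>90)&(V>120)',.014,(270,145,380,245))
fit('pan','(S<60)&(V>60)',.017,(165,110,250,190))
fit('seal','(H>12)&(H<32)&(S>50)&(V>140)',.07,(215,215,260,272))
im,d,K,T=load('wrist');P=cloud(d,K,T); print('tea z',P[195:206,320:332,2].mean().round(4))
print('handle tip',ray(257,201,.022,K,T).round(4))
E
```

```text
tea circ [ 406.3 -157.    20.7] ell [ 406.2 -157.1   37.3   41. ] rect [ 406.3 -156.9   40.5   37.8    0.7]
base circ [ 405.9 -158.5   41. ] ell [ 404.9 -156.1   72.7   80.1] rect [ 404.4 -155.7   80.5   73.5   14.9]
pan circ [441.7 -48.5  36.4] ell [446.8 -48.8  61.   64.6] rect [447.9 -46.7  64.8  59.8  87.3]
seal circ [378.4 -85.8  23.7] ell [380.5 -83.6  22.5  46.5] rect [379.9 -84.4  23.9  45.3  46.9]
tea z 0.0248
handle tip [ 0.4036 -0.0914  0.022 ]
```

```bash
python3 -m inch '[[0,0,40,0,0,0],[0,0,80,0,0,5],[20,10,110,0,0,12],[55,25,120,0,0,20],[95,48,120,0,0,28],[130,66,110,0,0,30],[150,75,100,0,0,30],[150,75,90,0,0,30],[150,75,90,0,0,30],[150,75,90,0,0,30]]' 75; python3 - <<'E'
from fit import *
s=ctrl.get_state();print(s['position'],s['joint_positions'])
im,d,K,T=grab('wrist','w4.png')
E
```

```text
time: 11.88
position: [0.5543, -0.0831, 0.2198]
tool_rot: [-3.03, -0.828, 0.0]
ft_force: [-0.6, -0.6, -0.3]
grip_width: 0.863
grip_force: 0.0
[ 0.55425976 -0.08309047  0.21975383] [-0.49442301  0.15446812  0.66264444  1.72280817 -0.09871146  1.29802844
 -0.84816334]
```

View pics/w4.png

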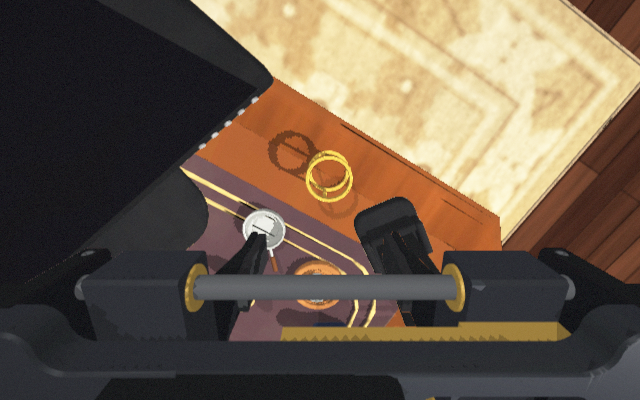

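Stand rings are at about (330,176), between the phone at (390,225) and the monitor. I use depth points on its top ring and the foot ring for the centre.

```bash
python3 - <<'E'
from fit import *
from scipy.optimize import least_squares
im,d,K,T=load('wrist');P=cloud(d,K,T); H,S,V=cv2.split(cv2.cvtColor(im,cv2.COLOR_RGB2HSV))
m=np.zeros(H.shape,bool); m[145:208,298:360]=True; m&=(H>18)&(H<35)&(S>110)&(V>120)
def cf(Q,r):
    s=least_squares(lambda c:np.hypot(*(Q-c[:2]).T)-r,[556,-82],loss='soft_l1'); return s.x.round(1),np.abs(s.fun).mean().round(2),len(Q)
for lo,hi,r in((.042,.06,26.),(-.01,.01,25.5)):
    q=P[m&(P[...,2]>lo)&(P[...,2]<hi)]; print(lo,cf(q[:,:2]*1000,r),np.median(q[:,2]).round(4))
# rays: pixels on upper outer contour at z=.05
c=max(cv2.findContours(m.astype(np.uint8),cv2.RETR_EXTERNAL,cv2.CHAIN_APPROX_NONE)[0],key=len)[:,0]
for z,sel in((.05,c[:,1]<172),(.002,c[:,1]>184)):
    Q=np.array([ray(u,v,z,K,T)[:2] for u,v in c[sel]])*1000; print('ray',z,cf(Q,28.))
E
```

```text
0.042 (array([562.7, -83.6]), np.float64(1.03), 514) 0.0511
-0.01 (array([562.6, -83.6]), np.float64(1.3), 358) 0.0051
ray 0.05 (array([566.1, -80.9]), np.float64(1.25), 60)
ray 0.002 (array([549.2, -92.7]), np.float64(0.93), 53)
```

```bash
python3 - <<'E'
from fit import *
from scipy.optimize import least_squares
im,d,K,T=load('wrist'); H,S,V=cv2.split(cv2.cvtColor(im,cv2.COLOR_RGB2HSV))
m=np.zeros(H.shape,np.uint8); m[145:208,298:360]=1; m&=((H>18)&(H<35)&(S>110)&(V>120)).astype(np.uint8)
c=max(cv2.findContours(m,cv2.RETR_EXTERNAL,cv2.CHAIN_APPROX_NONE)[0],key=len)[:,0]
for z,sel in((.002,c[:,1]<165),(.05,c[:,1]>186)):
    Q=np.array([ray(u,v,z,K,T)[:2] for u,v in c[sel]])*1000
    s=least_squares(lambda k:np.hypot(*(Q-k).T)-28,[556,-82],loss='soft_l1'); print(z,s.x.round(1),np.abs(s.fun).mean().round(2))
E
```

```text
0.002 [561.4 -84.4] 0.38
0.05 [563.  -83.5] 0.3
```

```bash
python3 -m inch '[[8,-1,-45,0,0,0],[8,-1,-90,0,0,0],[8,-1,-130,0,0,0],[8,-1,-155,0,0,0],[8,-1,-170,0,0,0],[8,-1,-176,0,0,0],[8,-1,-176,0,0,0],[8,-1,-176,0,0,0]]' 75; python3 -m inch '[[0,0,0,0,0,0],[0,0,0,0,0,0],[0,0,0,0,0,0],[0,0,0,0,0,0],[0,0,0,0,0,0],[0,0,0,0,0,0]]' 45 15
```

```text
time: 12.92
position: [0.5639, -0.0833, 0.0447]
tool_rot: [3.029, 0.83, 0.003]
ft_force: [0.1, -0.5, -0.1]
grip_width: 0.86
grip_force: 0.0
time: 13.68
position: [0.5632, -0.0832, 0.0437]
tool_rot: [3.03, 0.83, 0.0]
ft_force: [-0.3, 0.2, 2.4]
grip_width: 0.618
grip_force: 15.0
```

```bash
python3 -m inch '[[0,0,20,0,0,0],[0,0,60,0,0,0],[-5,0,110,0,0,0],[-25,-5,130,0,0,-3],[-60,-20,130,0,0,-10],[-100,-40,130,0,0,-20],[-135,-60,130,0,0,-28],[-158,-75,130,0,0,-30],[-158,-75,110,0,0,-30],[-158,-75,90,0,0,-30],[-158,-75,60,0,0,-30],[-158,-75,60,0,0,-30],[-158,-75,60,0,0,-30]]'; python3 - <<'E'
from fit import *
s=ctrl.get_state();print(s['position'],s['grip_width'])
im,d,K,T=grab('wrist'); grab('top'); cv2.imwrite('pics/w5.png',im[:310,100:600,::-1])
im,d,K,T=load('top');cv2.imwrite('pics/t5.png',cv2.resize(im[150:270,270:430,::-1],None,fx=4,fy=4))
E
```

```text
time: 15.3
position: [0.4057, -0.1585, 0.1048]
tool_rot: [3.141, 0.017, 0.002]
ft_force: [1.1, -0.2, -1.1]
grip_width: 0.621
grip_force: 15.0
[ 0.40568271 -0.15849077  0.10483257] 0.6214709573598117
```

View pics/w5.png

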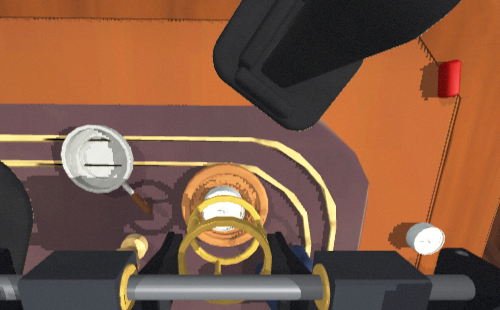

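The stand hangs in the grip, with its top ring at crop (225,250) and foot at (224,228). The tea light shows beneath at (224,208). I measure the ring centres.

```bash
python3 - <<'E'
from fit import *
from scipy.optimize import least_squares
im,d,K,T=load('wrist');P=cloud(d,K,T); H,S,V=cv2.split(cv2.cvtColor(im,cv2.COLOR_RGB2HSV))
m=np.zeros(H.shape,bool); m[188:310,270:385]=True; m&=(H>18)&(H<35)&(S>110)&(V>100)
for lo,hi,r in((.056,.07,25.5),(.10,.12,26.)):
    q=P[m&(P[...,2]>lo)&(P[...,2]<hi)]; Q=q[:,:2]*1000
    s=least_squares(lambda k:np.hypot(*(Q-k).T)-r,[406,-158],loss='soft_l1'); print(lo,s.x.round(1),np.abs(s.fun).mean().round(2),len(q),np.median(q[:,2]).round(4),np.ptp(Q,0))
b=P[(P[...,2]>.012)&(P[...,2]<.018)&(H<16)&(S>90)]*1000; b=b[np.hypot(b[:,0]-405,b[:,1]+158)<45]
s=least_squares(lambda k:np.hypot(*(b[:,:2]-k).T)-35.5,[406,-158],loss='soft_l1'); print('base',s.x.round(1),len(b))
fit('tea','(S<60)&(V>150)',.023,(295,175,355,218))
E
```

```text
0.056 [ 405.2 -158. ] 1.18 1077 0.0662 [54.89414212 53.79939473]
0.1 [ 405.1 -158.2] 0.99 1421 0.112 [55.01426675 53.99067131]
base [ 405.  -157.8] 1784
tea circ [ 403.8 -157.1   18.7] ell [ 405.5 -157.5   14.4   41.4] rect [ 406.  -157.1   14.1   37.3    0.7]
```

Stand and base centres agree to about 0.3 mm, and the two ring centres agree, so it is upright. Lowering.

```bash
python3 -m inch '[[0,0,-10,0,0,0],[0,0,-20,0,0,0],[0,0,-30,0,0,0],[0,0,-38,0,0,0],[0,0,-44,0,0,0],[0,0,-48,0,0,0],[0,0,-50,0,0,0],[0,0,-50,0,0,0],[0,0,-50,0,0,0]]'
```

```text
time: 16.52
position: [0.405, -0.1582, 0.0538]
tool_rot: [-3.141, -0.018, -0.0]
ft_force: [-1.8, 0.2, 2.3]
grip_width: 0.618
grip_force: 15.0
```

```bash
python3 -m inch '[[0,0,0,0,0,0],[0,0,0,0,0,0],[0,0,0,0,0,0],[0,0,0,0,0,0],[0,0,20,0,0,0],[0,0,50,0,0,0],[0,0,90,0,0,0],[0,0,90,0,0,0],[0,0,90,0,0,0]]' 70; python3 - <<'E'
from fit import *
from scipy.optimize import least_squares
s=ctrl.get_state();print(s['position'])
im,d,K,T=grab('wrist');cv2.imwrite('pics/w6.png',im[:310,100:600,::-1])
P=cloud(d,K,T); H,S,V=cv2.split(cv2.cvtColor(im,cv2.COLOR_RGB2HSV))
m=np.zeros(H.shape,bool); m[140:290,250:400]=True; m&=(H>18)&(H<35)&(S>110)&(V>100)
q=P[m&(P[...,2]>.052)&(P[...,2]<.07)]; Q=q[:,:2]*1000
s=least_squares(lambda k:np.hypot(*(Q-k).T)-26,[406,-158],loss='soft_l1'); print('stand',s.x.round(1),len(q),np.median(q[:,2]).round(4))
fit('pan','(S<60)&(V>60)',.017,(165,110,250,190))
m=np.zeros(H.shape,bool); m[90:200,150:260]=True; m&=(S<60)&(V>60)
q=P[m&(P[...,2]>.0135)&(P[...,2]<.022)]; Q=q[:,:2]*1000
s=least_squares(lambda k:np.hypot(*(Q-k).T)-27.75,[446,-49],loss='soft_l1'); print('pan',s.x.round(1),len(q),np.abs(s.fun).mean())
E
```

```text
time: 17.65
position: [0.4047, -0.158, 0.1431]
tool_rot: [-3.141, -0.018, 0.001]
ft_force: [-0.3, -0.4, -1.2]
grip_width: 0.804
grip_force: 0.0
[ 0.40466953 -0.15795301  0.14307872]
stand [ 404.5 -158.1] 963 0.0609
pan circ [440.7 -51.1  38.9] ell [445.5 -49.8  59.8  69.3] rect [447.1 -51.   68.   60.7  72.8]
pan [447.4 -48.8] 752 1.2359971099220766
```

View pics/w6.png

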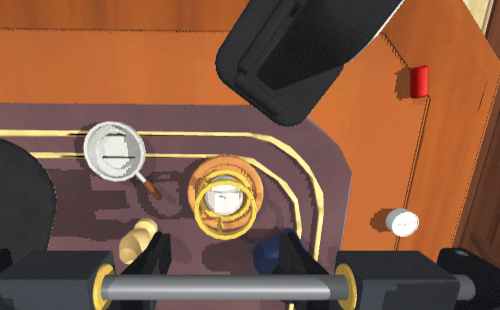

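The stand is seated (ring top at 0.061) and centred to 0.5 mm. The pan is at (447.5,−48.3), with its handle towards −135°. I grip it with a closing line at −45°.

```bash
python3 -m inch '[[10,25,10,0,0,10],[20,55,10,0,0,20],[32,85,0,0,0,30],[43,110,-10,0,0,40],[43,110,-35,0,0,45],[43,110,-65,0,0,45],[43,110,-90,0,0,45],[43,110,-108,0,0,45],[43,110,-118,0,0,45],[43,110,-121,0,0,45],[43,110,-121,0,0,45],[43,110,-121,0,0,45]]' 80; python3 - <<'E'
from h import *
im,d,K,T=grab('wrist'); cv2.imwrite('pics/w7.png',im[100:320,170:500,::-1])
E
```

```text
time: 19.2
position: [0.4486, -0.0481, 0.0232]
tool_rot: [2.895, 1.219, 0.002]
ft_force: [-0.5, 0.4, 0.4]
grip_width: 0.919
grip_force: 0.0
```

View pics/w7.png

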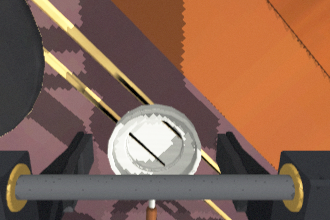

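The pan is between the open fingers at crop (154,145), with the handle pointing straight back at (153,210). Closing and carrying it over.

```bash
python3 -m inch '[[0,0,-1,0,0,0],[0,0,-1,0,0,0],[0,0,-1,0,0,0],[0,0,-1,0,0,0],[0,0,-1,0,0,0],[0,0,-1,0,0,0],[0,0,-1,0,0,0]]' 45 15; python3 -m inch '[[0,0,30,0,0,0],[0,0,70,0,0,0],[0,0,110,0,0,-5],[-8,-20,120,0,0,-13],[-18,-45,120,0,0,-22],[-28,-72,115,0,0,-32],[-38,-95,110,0,0,-40],[-43,-110,100,0,0,-45],[-43,-110,90,0,0,-45],[-43,-110,90,0,0,-45],[-43,-110,90,0,0,-45]]'; python3 - <<'E'
from fit import *
s=ctrl.get_state();print(s['position'])
im,d,K,T=grab('wrist','w8.png')
E
```

```text
time: 20.12
position: [0.4481, -0.0481, 0.0217]
tool_rot: [2.895, 1.219, 0.0]
ft_force: [-0.3, 0.2, 1.1]
grip_width: 0.671
grip_force: 15.0
time: 21.5
position: [0.4054, -0.1574, 0.1117]
tool_rot: [3.141, 0.022, -0.0]
ft_force: [-0.7, 0.6, -0.4]
grip_width: 0.67
grip_force: 15.0
[ 0.40540474 -0.15740256  0.11165657]
```

View pics/w8.png

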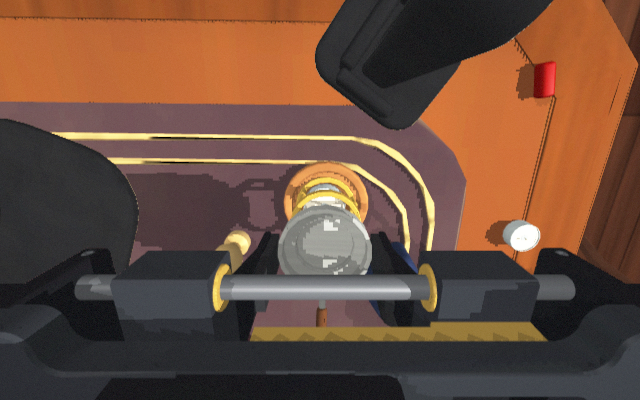

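The pan is held level at (325,243), with the stand ring just visible behind it at (325,200). I measure the rim centre against the stand.

```bash
python3 - <<'E'
from fit import *
from scipy.optimize import least_squares
im,d,K,T=load('wrist');P=cloud(d,K,T); H,S,V=cv2.split(cv2.cvtColor(im,cv2.COLOR_RGB2HSV))
def cf(nm,q,r):
    Q=q[:,:2]*1000; s=least_squares(lambda k:np.hypot(*(Q-k).T)-r,[405,-158],loss='soft_l1'); print(nm,s.x.round(1),len(q),np.abs(s.fun).mean().round(2),np.median(q[:,2]).round(4),Q.min(0).round(1),Q.max(0).round(1))
m=np.zeros(H.shape,bool); m[195:290,270:380]=True; m&=(S<70)
q=P[m&(P[...,2]>.103)&(P[...,2]<.114)]; q=q[np.hypot(q[:,0]-.405,q[:,1]+.158)>.022]; cf('rim',q,27.75)
m=np.zeros(H.shape,bool); m[160:225,270:380]=True
m&=(H>18)&(H<35)&(S>100); q=P[m&(P[...,2]>.054)&(P[...,2]<.068)]; cf('stand',q,26)
fit('panrim','(S<70)&(V>70)',.107,(270,195,380,275))
E
```

```text
rim [ 405.6 -157.2] 1384 1.22 0.108 [ 387.5 -191. ] [ 434.2 -123.4]
stand [ 404.2 -158. ] 510 0.92 0.061 [ 408.7 -184.7] [ 431.3 -132.1]
panrim circ [ 416.8 -156.5   39.8] ell [ 415.9 -156.4   59.9   70.1] rect [ 416.3 -157.1   52.5   65.7    0.9]
```

```bash
python3 -m inch '[[-1,-1,-8,0,0,0],[-1,-1,-16,0,0,0],[-1,-1,-24,0,0,0],[-1,-1,-29,0,0,0],[-1,-1,-33,0,0,0],[-1,-1,-35,0,0,0],[-1,-1,-35,0,0,0],[-1,-1,-35,0,0,0]]'
```

```text
time: 22.55
position: [0.4042, -0.1592, 0.0768]
tool_rot: [3.141, 0.018, 0.001]
ft_force: [0.4, -0.4, 0.4]
grip_width: 0.668
grip_force: 15.0
```

```bash
python3 -m inch '[[0,0.5,-0.5,0,0,0],[0,0.5,-1,0,0,0],[0,0.5,-1,0,0,0],[0,0.5,-1,0,0,0]]'; python3 -m inch '[[0,0,0,0,0,0],[0,0,0,0,0,0],[0,0,0,0,0,0],[0,0,0,0,0,0],[0,0,0,0,0,0],[0,0,25,0,0,0],[0,0,60,0,0,0],[0,0,100,0,0,0],[0,0,100,0,0,0],[0,0,100,0,0,0]]' 78; python3 - <<'E'
from fit import *
from scipy.optimize import least_squares
s=ctrl.get_state();print(s['position'])
im,d,K,T=grab('wrist'); cv2.imwrite('pics/w9.png',im[:300,100:600,::-1])
P=cloud(d,K,T); H,S,V=cv2.split(cv2.cvtColor(im,cv2.COLOR_RGB2HSV))
m=np.zeros(H.shape,bool); m[150:290,260:390]=True; m&=(S<70)
q=P[m&(P[...,2]>.067)&(P[...,2]<.078)]; Q=q[:,:2]*1000
q=q[np.hypot(q[:,0]-.405,q[:,1]+.158)>.022];Q=q[:,:2]*1000
s=least_squares(lambda k:np.hypot(*(Q-k).T)-27.75,[405,-158],loss='soft_l1'); print('rim',s.x.round(1),len(q),np.abs(s.fun).mean().round(2),np.median(q[:,2]).round(4))
A=np.c_[Q,np.ones(len(Q))]; print('tilt',np.linalg.lstsq(A,q[:,2]*1000,rcond=None)[0].round(3))
fit('stub','((H<4)|(H>176))&(S>180)&(V>80)',.012,(480,20,639,140))
E
```

```text
time: 23.05
position: [0.4042, -0.1586, 0.0757]
tool_rot: [-3.141, -0.018, -0.0]
ft_force: [-0.4, 0.8, -0.1]
grip_width: 0.668
grip_force: 15.0
time: 24.3
position: [0.4036, -0.1585, 0.175]
tool_rot: [-3.141, -0.018, 0.001]
ft_force: [-1.6, -0.4, -0.5]
grip_width: 0.893
grip_force: 0.0
[ 0.40363791 -0.15849217  0.17502497]
rim [ 402.  -160.1] 1033 19.73 0.0712
tilt [2.7000e-02 1.6000e-02 6.3031e+01]
stub circ [ 515.8 -338.5   14.2] ell [ 516.3 -337.7   15.9   29.9] rect [ 515.8 -337.9   26.7   15.4   12. ]
```

View pics/w9.png

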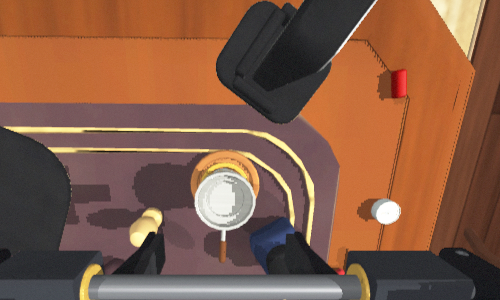

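The pan is in the ring at crop (225,200), with its rim at z 0.071 as it must be, level. The red stub at crop (399,83) measures (515.7,−338.5) with its long axis at 12°. I grip it at −70° to keep the body off the handset.

```bash
python3 -m inch '[[0,0,50,0,0,5],[10,-10,100,0,0,10],[35,-55,110,0,0,15],[62,-100,110,0,0,20],[90,-145,105,0,0,20],[112,-180,80,0,0,20],[112,-180,30,0,0,20],[112,-180,-20,0,0,20],[112,-180,-60,0,0,20],[112,-180,-60,0,0,20],[112,-180,-60,0,0,20]]' 30 10; python3 - <<'E'
from fit import *
s=ctrl.get_state();print(s['position'],s['joint_positions'],s['grip_width'])
im,d,K,T=grab('wrist','w10.png')
E
```

```text
time: 25.72
position: [0.5163, -0.3394, 0.1165]
tool_rot: [3.089, 0.562, 0.0]
ft_force: [-0.1, 0.2, 1.0]
grip_width: 0.346
grip_force: 0.0
[ 0.51627349 -0.3393788   0.11647849] [-0.23654743  0.50240205  1.00460182  1.70762785 -0.45325667  1.18464662
 -0.3229124 ] 0.3460552509499621
```

View pics/w10.png

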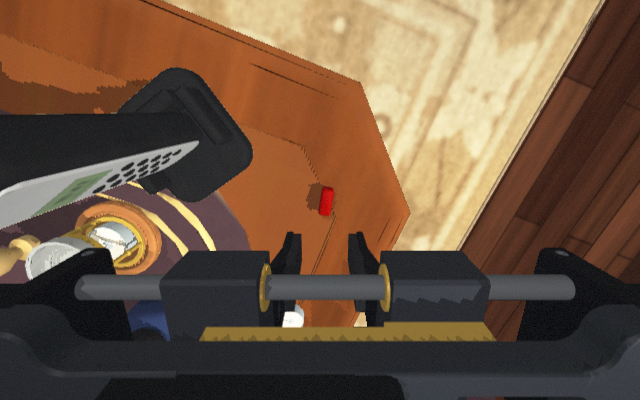

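The stub is centred ahead of the fingers at (327,202), and the phone is clear on the left. Descending and gripping.

```bash
python3 -m inch '[[0,1,-35,0,0,0],[0,1,-65,0,0,0],[0,1,-85,0,0,0],[0,1,-95,0,0,0],[0,1,-99,0,0,0],[0,1,-99,0,0,0],[0,1,-99,0,0,0]]' 30 10; python3 -m inch '[[0,0,0,0,0,0],[0,0,0,0,0,0],[0,0,0,0,0,0],[0,0,0,0,0,0],[0,0,0,0,0,0],[0,0,30,0,0,0],[0,0,80,0,0,0],[0,0,140,0,0,0],[0,0,140,0,0,0]]' 5 10
```

```text
time: 26.65
position: [0.5165, -0.3381, 0.0174]
tool_rot: [3.09, 0.563, 0.002]
ft_force: [-0.1, -0.4, 0.1]
grip_width: 0.344
grip_force: 0.0
time: 27.78
position: [0.5181, -0.34, 0.1615]
tool_rot: [3.085, 0.562, 0.011]
ft_force: [0.6, 0.5, -0.5]
grip_width: 0.139
grip_force: 10.0
```

```bash
python3 -m inch '[[0,0,50,0,0,0],[0,0,100,0,0,0],[-20,30,115,0,0,-5],[-48,75,115,0,0,-10],[-75,120,110,0,0,-15],[-100,160,100,0,0,-20],[-112,180,70,0,0,-20],[-112,180,20,0,0,-20],[-112,180,-20,0,0,-20],[-112,180,-30,0,0,-20],[-112,180,-30,0,0,-20],[-112,180,-30,0,0,-20]]'; python3 - <<'E'
from fit import *
im,d,K,T=grab('wrist'); cv2.imwrite('pics/w11.png',im[100:320,150:500,::-1])
E
```

```text
time: 29.28
position: [0.4052, -0.1579, 0.1279]
tool_rot: [3.141, 0.018, 0.003]
ft_force: [0.5, -0.2, -0.3]
grip_width: 0.14
grip_force: 10.0
```

View pics/w11.png

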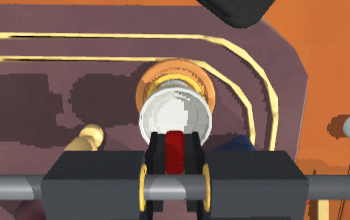

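The stub at crop (175,155) is held above the pan at (177,112). Lowering to the rim and letting go.

```bash
python3 -m inch '[[0,0,-15,0,0,0],[0,0,-30,0,0,0],[0,0,-40,0,0,0],[-0.5,-0.5,-44,0,0,0],[-0.5,-0.5,-44,0,0,0],[-0.5,-0.5,-44,0,0,0]]'; python3 -m inch '[[0,0,0,0,0,0],[0,0,0,0,0,0],[0,0,0,0,0,0],[0,0,20,0,0,0],[0,0,60,0,0,0],[0,0,110,0,0,0],[0,0,110,0,0,0],[0,0,110,0,0,0]]' 18; python3 - <<'E'
from fit import *
from scipy.optimize import least_squares
s=ctrl.get_state();print(s['position'])
im,d,K,T=grab('wrist'); cv2.imwrite('pics/w12.png',cv2.resize(im[100:300,200:450,::-1],None,fx=3,fy=3))
P=cloud(d,K,T); H,S,V=cv2.split(cv2.cvtColor(im,cv2.COLOR_RGB2HSV))
r=((H<5)|(H>175))&(S>170)&(np.hypot(P[...,0]-.405,P[...,1]+.158)<.04); print('stub',np.median(P[r],0).round(4),r.sum())
k=(np.abs(np.hypot(P[...,0]-.4045,P[...,1]+.1583)-.028)<.006)&(P[...,2]>.066)&(P[...,2]<.078)&(S<70); Q=P[k][:,:2]*1000
s=least_squares(lambda c:np.hypot(*(Q-c).T)-27.75,[405,-158],loss='soft_l1'); print('rim',s.x.round(1),np.median(P[k][:,2]),k.sum())
E
```

```text
time: 30.08
position: [0.4039, -0.1582, 0.083]
tool_rot: [3.142, 0.018, 0.001]
ft_force: [0.2, -0.0, 0.1]
grip_width: 0.136
grip_force: 10.0
time: 31.08
position: [0.4032, -0.1581, 0.1921]
tool_rot: [-3.141, -0.018, 0.001]
ft_force: [-0.6, -0.1, -0.5]
grip_width: 0.21
grip_force: 0.0
[ 0.40317452 -0.15806294  0.19205689]
stub [ 0.4036 -0.1583  0.0694] 255
rim [ 404.1 -158.5] 0.0719360851618725 631
```

View pics/w12.png

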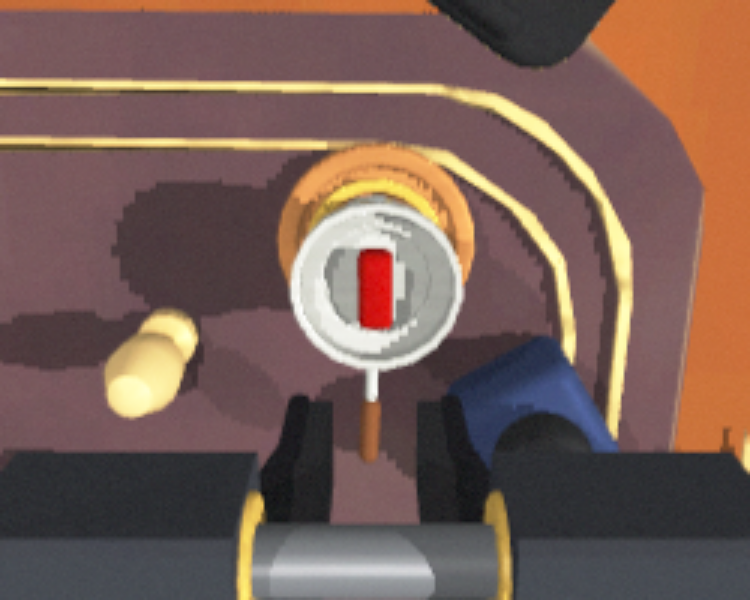

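The stub lies in the middle of the pan at (375,288), with its top at 0.069 (expected 0.0685). Pan, stand and base are concentric, and the seal and ink bottle are untouched. I let it settle a moment and hand in.

```bash
python3 -m inch '[[0,0,20,0,0,0],[0,0,40,0,0,0],[0,0,40,0,0,0],[0,0,40,0,0,0]]'; python3 -c "
from bench import ctrl; print(ctrl.close_job())"
```

```text
time: 31.62
position: [0.4027, -0.1581, 0.2311]
tool_rot: [3.141, 0.018, -0.004]
ft_force: [-0.2, -0.4, 0.5]
grip_width: 0.207
grip_force: 0.0
the job is handed in; nothing more can be done
None
```

The sealing-wax warmer is assembled and handed in at about 32 s: tea light in the well, stand in the recess, pan in the ring and stub in the pan, all centred in my last measurements. The seal and ink bottle were left alone; the hand-in returned no verdict.

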